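# Set the reagent bottles in their colour-matched stands

### The arm

A 6-joint arm with a two-finger parallel gripper is mounted at the origin on the work surface. World frame = base frame: x ahead of the robot, y to its left, z up, the work surface at z = 0. Lengths are in m, angles in degrees, forces in N, time in s.
With the tool pointing down it reaches from about 0.275 to 1 m from the base axis. Payload 8.4 kg.
Tool frame: the origin (TCP) lies midway between the tips of the shut fingers; the grasp point (between the pads) lies r.grip_point_offset behind it (r.grip_point_offset is the distance from the TCP to the grasp point, in m); z points along the fingers, y is the line along which they close (so a half turn about z gives the same grasp; the last joint's range is limited). The gripper opens to 85 mm and grips with 20 to 120 N. Pads are 22 mm wide; open, the fingers measure 114 mm over their backs; the gripper's body (76 mm by 85 mm) begins 54 mm behind the grasp point. The pads swing forward as they close: fully open they stand 13 mm farther back than shut.
Start: joints at [-72.846, 20.225, 93.587, -0, 66.188, -0.138], TCP at [0.186, -0.597, 0.231] pointing down, gripper open.
Joint ranges: [-150.9, 150.9], [-52.94, 120.26], [3.33, 152.33], [-74.26, 254.26], [0, 154.13], [-172.89, 172.89]. Speed limits (degrees/s): [127.2, 127.2, 159.86, 180, 180, 180].

### API

Orientations are given as a 3x3 rotation matrix whose columns are the frame's x, y, z axes.
In Python, from bench import r gives the robot as it stands. The module is installed in compiled form; this text tells all that it offers.
- The arm moves only by the tool step_arm, never from a script. Its argument "series" is one flat list of numbers, 5 for each row, row after row: the shift along the tool's x, y, z in m, then the turn about the tool's z in degrees, then the opening, from -1 (shut) to 1 (fully open), so that 0 is half open. In form: [x, y, z, twist, jaw, x, y, z, twist, jaw, ...]. A call has 1 to 10 rows; each row is the pose to reach, as a shift and turn from the pose commanded when the call began, along the tool's axes at that moment; what a row does not reach only later rows make up. A row lasts 1/12 s, in which the tool goes at most 41.7 mm and 7.16 degrees, less where a joint would pass 70% of its speed; a pose out of reach is approached as far as the arm can. A call with a gripper value outside its range is refused whole. The fingers move at their own pace and stop on an object; "force" is the grip in N (left out, the last holds). Time passes only in rows, so rows that repeat a pose let the fingers close. It gives the time, the measured TCP pose, the force, the opening and the grip force at its end, in the units of the state.
- r.get_state(): the state, without advancing time (a new reading comes with each control period).
- r.grab_frame(name): name is "scene" or "side" or "wrist"; returns a dict with "image" (384x512x3 uint8, red, green, blue), "fx", "fy", "cx", "cy" (pixels), "xyz" and "orientation" of the camera in the world; the wrist camera has in their place "T_tool_cam" (4x4, takes a point from camera to tool coordinates, whose origin is the TCP and whose axes are the flange's). Camera axes: x right, y up, looking along -z (the intrinsics and any distortion apply to the point x, -y, -z); pixel columns grow to the right and rows downward; lengths in m; the calibration is good to about 2 mm. A picture is of the moment at which its call begins: read the wrist's pose just before it. There is no depth.
- r.sign_off(): hands the job in; it is judged then, once.
The state is a dict: "time": time; "joint_positions": joint angles; "joint_velocities": joint speeds; "joint_efforts": joint torques, N m; "ee_pos": TCP position; "tool_rot": TCP orientation; "contact_force": force on the tool from outside, world axes, zero at the start; "wrist_torque": the same for the moment, N m; "grip_width": finger opening in m; "gripper_force": force on a finger pad.
Only numpy, scipy, OpenCV 4.12 (cv2) and the standard library are available. Lean on these libraries where they do the work, as an engineer would, in place of code of your own. Each camera call takes 0.05 s, during which the arm holds its last target. There are 200 camera calls.

### The job

Get the reagents ready for the chromatograph: put each of the four bottles with a teal, red, yellow or violet cap into the round bottle stand of its cap's colour, standing upright and flat on the stand's floor. Keep the bottles upright on the way and set them down gently, do not drop or knock them over. Leave the white-capped bottle where it stands.

Things in the scene. Friction and masses are not known exactly. Their poses are not given: they have to be found in the camera images.
- bottle_teal: Loose closed 60 ml reagent bottle, teal (blue-green) cap, amber glass, blank paper label; stands upright. Round body 44 mm in diameter from the underside up to 62 mm, short shoulder, cap 36 mm in diameter, top of cap 86 mm above the underside; 80 to 170 g. Origin: centre of the underside; z up along the bottle; round, so yaw does not matter. At the start it stands on the bench.
- bottle_red: Loose closed 60 ml reagent bottle, red cap, clear pale glass, blank paper label; stands upright. Round body 44 mm in diameter from the underside up to 62 mm, short shoulder, cap 36 mm in diameter, top of cap 86 mm above the underside; 80 to 170 g. Origin: centre of the underside; z up along the bottle; round, so yaw does not matter. At the start it stands on the bench.
- bottle_yellow: Loose closed 60 ml reagent bottle, yellow cap, amber glass, blank paper label; stands upright. Round body 44 mm in diameter from the underside up to 62 mm, short shoulder, cap 36 mm in diameter, top of cap 86 mm above the underside; 80 to 170 g. Origin: centre of the underside; z up along the bottle; round, so yaw does not matter. At the start it stands on the bench.
- bottle_violet: Loose closed 60 ml reagent bottle, violet (purple) cap, white plastic, blank paper label; stands upright. Round body 44 mm in diameter from the underside up to 62 mm, short shoulder, cap 36 mm in diameter, top of cap 86 mm above the underside; 80 to 170 g. Origin: centre of the underside; z up along the bottle; round, so yaw does not matter. At the start it stands on the bench.
- stand_teal: Bottle stand for the bottle with the teal cap: a low round teal dish with a black floor, fixed to the bench, 76 mm outer diameter, 62 mm inner diameter, rim 16 mm above the bench, inner floor 5 mm above the bench. Origin: centre of its underside on the bench, z up.
- stand_red: Bottle stand for the bottle with the red cap: a low round red dish with a black floor, fixed to the bench, 76 mm outer diameter, 62 mm inner diameter, rim 16 mm above the bench, inner floor 5 mm above the bench. Origin: centre of its underside on the bench, z up.
- stand_yellow: Bottle stand for the bottle with the yellow cap: a low round yellow dish with a black floor, fixed to the bench, 76 mm outer diameter, 62 mm inner diameter, rim 16 mm above the bench, inner floor 5 mm above the bench. Origin: centre of its underside on the bench, z up.
- stand_violet: Bottle stand for the bottle with the violet cap: a low round violet dish with a black floor, fixed to the bench, 76 mm outer diameter, 62 mm inner diameter, rim 16 mm above the bench, inner floor 5 mm above the bench. Origin: centre of its underside on the bench, z up.
- bottle_white: Bystander: a bottle of the same size and shape, amber glass, white cap, no stand; not to be moved. Origin: centre of the underside. Unlisted among the things: a beaker, a dish, a steel weight, a rubber stopper, each under 60 mm tall and 60 mm wide. All centres start at least 80 mm apart. Bench equipment at the far edge and sides is under 120 mm tall.

How it is judged (in metres and radians):
At the end, for the whole second after the job is handed in: Each of the four coloured-cap bottles stands in the stand of its cap's colour, its axis within 12 mm of the stand's centre, its underside on the stand's floor (2 to 8 mm above the bench), upright within 0.08 rad, released and at rest; the white-capped bottle is upright and within 20 mm of its start (horizontal distance between bottle_teal and stand_teal below 0.012 m and z of bottle_teal in the frame of stand_teal between 0.002 and 0.008 m and angle between each of bottle_teal, bottle_red, bottle_yellow, bottle_violet's own z axis and vertical below 0.08 rad and linear speed of each of bottle_teal, bottle_red, bottle_yellow, bottle_violet below 0.02 m/s and angular speed of each of bottle_teal, bottle_red, bottle_yellow, bottle_violet below 0.2 rad/s and horizontal distance between bottle_red and stand_red below 0.012 m and z of bottle_red in the frame of stand_red between 0.002 and 0.008 m and horizontal distance between bottle_yellow and stand_yellow below 0.012 m and z of bottle_yellow in the frame of stand_yellow between 0.002 and 0.008 m and horizontal distance between bottle_violet and stand_violet below 0.012 m and z of bottle_violet in the frame of stand_violet between 0.002 and 0.008 m and distance of bottle_white from where it was at the start of the episode below 0.02 m and angle between bottle_white's own z axis and vertical below 0.1 rad); the robot touches nothing.
It fails at once if a coloured-cap bottle is dropped or flung (faster than 0.6 m/s while the fingers do not touch it: a fall of about 2 cm) ((linear speed of bottle_teal above 0.6 m/s and contact force between bottle_teal and the fingers below 0.05 N) or (linear speed of bottle_red above 0.6 m/s and contact force between bottle_red and the fingers below 0.05 N) or (linear speed of bottle_yellow above 0.6 m/s and contact force between bottle_yellow and the fingers below 0.05 N) or (linear speed of bottle_violet above 0.6 m/s and contact force between bottle_violet and the fingers below 0.05 N)).
It fails at once if a coloured-cap bottle is tipped by more than 0.6 rad (angle between any of bottle_teal, bottle_red, bottle_yellow, bottle_violet's own z axis and vertical above 0.6 rad).
It fails at once if the white-capped bottle is moved by more than 20 mm or knocked over (distance of bottle_white from where it was at the start of the episode above 0.02 m or angle between bottle_white's own z axis and vertical above 0.5 rad).
It also fails if it takes over 102 s, if anything falls off the work surface, if the arm or the gripper's body presses on something with over 40 N, if the wrist force passes 120 N, or if a joint passes its speed limit or range.

## Working session

There is one attempt and no reset: what is moved stays moved. The work goes in short steps, Python scripts to look and compute and a tool call to move; the robot and the scene stay as the last step left them, time stands still between calls to the robot, and variables do not carry over. Pictures are saved under pics/ and viewed, at most 14 in all, crops included, and the job is handed in when it is done.

Besides the shell and the picture viewer there is one more tool, called after "Emit:" by a JSON object that holds its "fn" and its "kwargs", one argument or row to a line. step_arm: Moves the arm, as the interface text tells. Its arguments: {"type":"object","properties":{"series":{"type":"array"},"force":{"type":"number"}},"required":["series"]}

```bash
mkdir -p pics
cat > h.py <<'E'
import numpy as np, cv2
from bench import r
def grab(n):
    s=r.get_state(); f=r.grab_frame(n)
    if n=='wrist':
        T=np.eye(4);T[:3,:3]=np.array(s['tool_rot']);T[:3,3]=s['ee_pos']
        T=T@np.array(f['T_tool_cam']);f['R']=T[:3,:3];f['p']=T[:3,3]
    else: f['R']=np.array(f['orientation']).reshape(3,3);f['p']=np.array(f['xyz'])
    return f
def ray(f,u,v):
    d=f['R']@np.array([(u-f['cx'])/f['fx'],-(v-f['cy'])/f['fy'],-1]);return f['p'],d
def plane(f,u,v,z):
    p,d=ray(f,u,v);return p+d*(z-p[2])/d[2]
def proj(f,P):
    q=f['R'].T@(np.array(P)-f['p']);return f['cx']+f['fx']*q[0]/-q[2],f['cy']-f['fy']*q[1]/-q[2]
def tri(a,b):
    (p,d),(q,e)=a,b
    t=np.linalg.lstsq(np.c_[d,-e],q-p,rcond=None)[0]
    x,y=p+d*t[0],q+e*t[1];return (x+y)/2,np.linalg.norm(x-y)
def save(f,n): cv2.imwrite('pics/'+n+'.png',f['image'][:,:,::-1])
E
python3 - <<'E'
from h import *
for n in ('scene','side','wrist'):
    f=grab(n);save(f,n+'0');print(n,[k for k in f if k!='image'],f['p'].round(3),f['R'].round(2).tolist(),f['fx'],f['cx'],f['cy'],f.get('T_tool_cam'))
s=r.get_state();print({k:np.round(v,3).tolist() for k,v in s.items()},r.grip_point_offset)
E
```

```text
scene ['fx', 'fy', 'cx', 'cy', 'xyz', 'orientation', 'R', 'p'] [1.116 0.031 0.741] [[-0.06, -0.73, 0.68], [1.0, -0.05, 0.03], [0.01, 0.68, 0.74]] 409.4073046642041 250.95292831776175 186.0893124122416 None
side ['fx', 'fy', 'cx', 'cy', 'xyz', 'orientation', 'R', 'p'] [ 0.425 -0.934  0.704] [[1.0, 0.06, -0.07], [-0.1, 0.57, -0.82], [-0.01, 0.82, 0.57]] 442.8432673697956 258.970851453599 195.46589484581784 None
wrist ['fx', 'fy', 'cx', 'cy', 'T_tool_cam', 'R', 'p'] [ 0.261 -0.573  0.373] [[0.3, 0.91, 0.29], [-0.95, 0.28, 0.09], [-0.0, -0.31, 0.95]] 306.0524180186149 255.5397240196516 186.9773206433216 [[ 3.11564198e-04  9.51968594e-01  3.06195526e-01  7.84932141e-02]
 [ 9.99999868e-01 -1.71663867e-04 -4.83826620e-04  2.01572757e-04]
 [-4.08025038e-04  3.06195636e-01 -9.51968522e-01 -1.41960985e-01]
 [ 0.00000000e+00  0.00000000e+00  0.00000000e+00  1.00000000e+00]]
{'time': 0.15, 'joint_positions': [-72.845, 20.254, 93.616, -0.0, 66.187, -0.14], 'joint_velocities': [0.015, -0.084, -0.079, -0.036, 0.014, -0.037], 'joint_efforts': [0.002, -60.564, -34.234, 0.0, 0.006, 0.0], 'ee_pos': [0.186, -0.596, 0.231], 'tool_rot': [[0.955, 0.297, -0.0], [0.297, -0.955, 0.001], [-0.0, -0.001, -1.0]], 'contact_force': [0.047, -0.496, -0.358], 'wrist_torque': [0.008, -0.035, 0.016], 'gripper_force': 0.0, 'grip_width': 0.085} 0.0187
```

View pics/scene0.png

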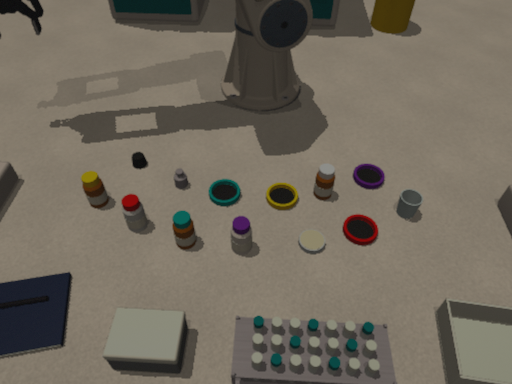

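View pics/side0.png

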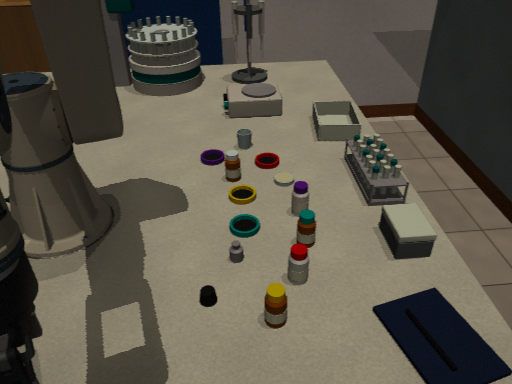

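View pics/wrist0.png

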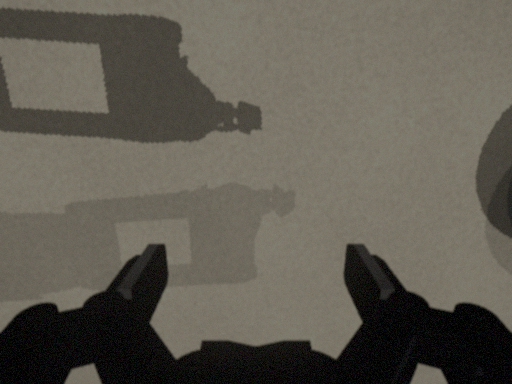

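The scene view shows bottles yellow (94,190), red (133,212), teal (184,230), violet (241,235), white (325,182), and stands teal (224,192), yellow (282,196), violet (369,176), red (361,229). In the side view the bottles are at yellow (276,305), red (299,264), teal (307,228), violet (300,198), white (233,166), and the stands at teal (245,225), yellow (242,195), violet (212,157), red (267,160). The wrist view shows bare bench between the open fingers, with only arm shadows and a dark round edge at the far right.

```bash
cat > meas.py <<'E'
from h import *
seeds={'scene':dict(bt=(183,219),br=(131,203),by=(91,179),bv=(241,225),bw=(326,171),st=(224,192),sr=(361,229),sy=(282,196),sv=(369,176)),
'side':dict(bt=(307,217),br=(299,252),by=(276,292),bv=(301,188),bw=(232,155),st=(245,225),sr=(267,160),sy=(242,195),sv=(212,157))}
hue=dict(t=(78,100),r=(170,8),y=(20,32),v=(128,150))
def mask(im,c):
    h,s,v=cv2.split(cv2.cvtColor(im,cv2.COLOR_RGB2HSV))
    if c=='w': return ((s<50)&(v>135)).astype(np.uint8)
    a,b=hue[c];m=((h>=a)&(h<=b)) if a<b else ((h>=a)|(h<=b))
    return (m&(s>130)&(v>45)).astype(np.uint8)
def blobs(f,view):
    o={}
    for k,(u,v) in seeds[view].items():
        m=mask(f['image'],k[1]);w=np.zeros_like(m);q=24 if k[0]=='s' else 16
        w[v-q:v+q,u-q:u+q]=m[v-q:v+q,u-q:u+q]
        cs=cv2.findContours(w,cv2.RETR_EXTERNAL,cv2.CHAIN_APPROX_NONE)[0]
        if not cs: print(view,k,'none');continue
        c=max(cs,key=cv2.contourArea);x,y,ww,hh=cv2.boundingRect(c)
        e=cv2.fitEllipse(c)[0] if len(c)>5 else (x+ww/2,y+hh/2)
        o[k]=(e,(x,y,ww,hh),cv2.contourArea(c))
    return o
if __name__=='__main__':
    F={n:grab(n) for n in seeds};B={n:blobs(F[n],n) for n in seeds}
    for k in seeds['scene']:
        if k in B['scene'] and k in B['side']:
            e=[B[n][k][0] for n in ('scene','side')]
            P,g=tri(*[ray(F[n],*x) for n,x in zip(('scene','side'),e)])
            z=.076 if k[0]=='b' else .012
            print(k,(P*1e3).round(1),'gap',round(g*1e3,1),*[(plane(F[n],*x,z)[:2]*1e3).round(1) for n,x in zip(('scene','side'),e)],[B[n][k][1] for n in B])
E
python3 meas.py
```

```text
bt [ 605.6 -137.2   79.3] gap 0.1 [ 603.1 -138. ] [ 606.5 -132.9] [(173, 211, 17, 17), (300, 209, 15, 15)]
br [ 567.3 -252.4   76.6] gap 0.2 [ 566.8 -252.6] [ 567.5 -251.9] [(122, 194, 18, 17), (291, 243, 17, 18)]
by [ 504.7 -360.4   76.9] gap 0.4 [ 504.1 -361. ] [ 504.7 -359.4] [(81, 171, 18, 16), (266, 283, 20, 20)]
bv [612.9 -13.8  82.2] gap 1.0 [608.7 -14.5] [614.5  -4. ] [(233, 217, 17, 14), (294, 181, 13, 9)]
bw [443.5 162.   94.3] gap 11.2 [416.9 168.9] [447.3 185.3] [(310, 155, 32, 19), (225, 150, 14, 6)]
st [463.9 -66.5   8.4] gap 0.1 [467.1 -66. ] [463.7 -70.9] [(209, 179, 31, 27), (230, 214, 30, 23)]
sr [555.1 247.4   6. ] gap 0.8 [559.2 245.9] [554.2 236.7] [(343, 215, 35, 30), (255, 153, 24, 16)]
sy [466.7  71.8   6.4] gap 0.8 [471.2  71.7] [466.6  63.3] [(266, 183, 32, 27), (229, 185, 27, 20)]
sv [387.2 287.9  11.5] gap 0.1 [387.6 287.8] [387.2 286.9] [(354, 164, 30, 23), (201, 150, 23, 13)]
```

Emit:
{"fn": "step_arm", "kwargs": {
  "series": [0.04, -0.014, 0, 4, 1, 0.08, -0.028, 0, 8, 1, 0.12, -0.042, 0, 12, 1, 0.16, -0.056, 0, 17.25, 1, 0.2, -0.07, 0, 17.25, 1, 0.24, -0.084, 0, 17.25, 1, 0.28, -0.098, 0, 17.25, 1, 0.315, -0.11, 0, 17.25, 1, 0.35, -0.122, 0, 17.25, 1, 0.375, -0.132, 0, 17.25, 1]
}}

```text
time: 1.08
ee_pos: [0.5071, -0.3571, 0.2313]
tool_rot: [[1.0, 0.002, 0.001], [0.002, -1.0, 0.0], [0.001, -0.0, -1.0]]
contact_force: [0.2, -0.7, 0.1]
grip_width: 0.0856
gripper_force: 0.0
```

Emit:
{"fn": "step_arm", "kwargs": {
  "series": [0, 0, 0, 0, 1, 0, 0, 0, 0, 1]
}}

```text
time: 1.25
ee_pos: [0.5055, -0.3582, 0.231]
tool_rot: [[1.0, 0.004, -0.0], [0.004, -1.0, 0.0], [-0.0, -0.0, -1.0]]
contact_force: [-0.8, -0.7, 0.5]
grip_width: 0.0854
gripper_force: 0.0
```

```bash
cat > wr.py <<'E'
from h import *
from meas import mask
import sys
def find(f,c,zmid):
    m=mask(f['image'],c);m=cv2.morphologyEx(m,cv2.MORPH_OPEN,np.ones((3,3),np.uint8))
    out=[]
    for k in cv2.findContours(m,cv2.RETR_EXTERNAL,cv2.CHAIN_APPROX_NONE)[0]:
        A=cv2.contourArea(k)
        if A<250: continue
        b=cv2.boundingRect(k);e=cv2.fitEllipse(k)
        P=plane(f,*e[0],.086);Q=plane(f,*e[0],.016)
        out.append((c,int(A),b,np.round(e[0],1),np.round(e[1],1),'z86',(P[:2]*1e3).round(1),'z16',(Q[:2]*1e3).round(1)))
    return out
if __name__=='__main__':
    f=grab('wrist');save(f,sys.argv[1])
    s=r.get_state();print(s['time'],np.round(s['ee_pos'],4),np.round(s['tool_rot'],3).tolist(),np.round(s['joint_positions'],1))
    for c in sys.argv[2]:
        for o in find(f,c,0): print(*o)
E
python3 wr.py w1 yr
```

```text
1.3 [ 0.5045 -0.359   0.231 ] [[1.0, 0.002, -0.001], [0.002, -1.0, 0.0], [-0.001, -0.0, -1.0]] [-35.6  19.7  94.3  -0.   66.   54.3]
y 969 (240, 154, 37, 37) [257.6 172.2] [35.  35.5] z86 [ 506.7 -360.5] z16 [ 487.9 -361. ]
r 1208 (122, 87, 40, 40) [141.4 106.2] [38.2 40.6] z86 [ 568.3 -254.6] z16 [ 564.4 -229.4]
```

View pics/w1.png

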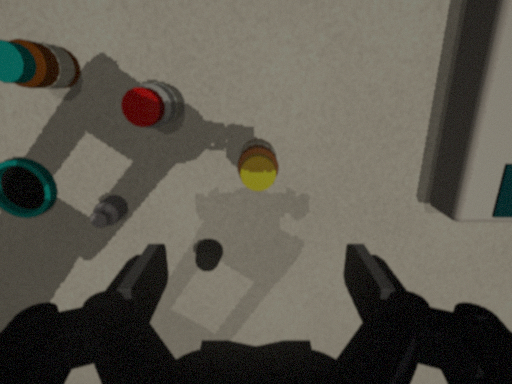

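The wrist view shows the yellow cap at (258,172) between the open fingers, the red cap at (141,106), the teal stand at (27,188), and the stopper clear of the finger path. The measured cap positions agree with the two-view triangulation to within 2 mm.

Emit:
{"fn": "step_arm", "kwargs": {
  "series": [0.002, 0.001, 0.04, 0, 1, 0.002, 0.001, 0.08, 0, 1, 0.002, 0.001, 0.12, 0, 1, 0.002, 0.001, 0.16, 0, 1, 0.002, 0.001, 0.19, 0, 1, 0.002, 0.001, 0.208, 0, 1, 0.002, 0.001, 0.208, 0, 1],
  "force": 40
}}

```text
time: 1.88
ee_pos: [0.5027, -0.3595, 0.0191]
tool_rot: [[1.0, -0.001, -0.006], [-0.001, -1.0, 0.004], [-0.006, -0.004, -1.0]]
contact_force: [-0.8, 0.0, -0.2]
grip_width: 0.0853
gripper_force: 0.0
```

Emit:
{"fn": "step_arm", "kwargs": {
  "series": [0, 0, 0, 0, -1, 0, 0, 0, 0, -1, 0, 0, 0, 0, -1, 0, 0, 0, 0, -1, 0, 0, 0, 0, -1, 0, 0, 0, 0, -1, 0, 0, 0, 0, -1, 0, 0, 0, 0, -1],
  "force": 40
}}

```text
time: 2.55
ee_pos: [0.5075, -0.3612, 0.0254]
tool_rot: [[1.0, 0.001, 0.002], [0.001, -1.0, -0.002], [0.002, 0.002, -1.0]]
contact_force: [-1.5, -0.3, 6.1]
grip_width: 0.0432
gripper_force: 40.2
```

Emit:
{"fn": "step_arm", "kwargs": {
  "series": [0, 0, -0.02, 0, -1, 0, 0, -0.05, 0, -1, 0, 0, -0.085, 0, -1, 0, 0, -0.12, 0, -1, 0, 0, -0.145, 0, -1, 0, 0, -0.145, 0, -1]
}}

```text
time: 3.05
ee_pos: [0.5096, -0.3623, 0.1756]
tool_rot: [[1.0, 0.001, 0.009], [0.001, -1.0, -0.006], [0.009, 0.006, -1.0]]
contact_force: [0.3, 0.1, -0.9]
grip_width: 0.0431
gripper_force: 40.9
```

Emit:
{"fn": "step_arm", "kwargs": {
  "series": [-0.005, -0.02, 0, 0, -1, -0.01, -0.055, 0, 0, -1, -0.015, -0.095, 0, 0, -1, -0.02, -0.135, 0, 0, -1, -0.025, -0.175, 0, 0, -1, -0.03, -0.215, 0, 0, -1, -0.035, -0.255, 0, 0, -1, -0.04, -0.295, 0, 0, -1, -0.04, -0.325, 0, 0, -1, -0.04, -0.34, 0, 0, -1]
}}

```text
time: 3.88
ee_pos: [0.4656, -0.0173, 0.1687]
tool_rot: [[1.0, 0.002, 0.001], [0.002, -1.0, 0.001], [0.001, -0.001, -1.0]]
contact_force: [-0.6, -0.8, -0.8]
grip_width: 0.0426
gripper_force: 41.1
```

Emit:
{"fn": "step_arm", "kwargs": {
  "series": [0, 0, 0, 0, -1, 0, 0, 0, 0, -1, 0, 0, 0, 0, -1]
}}

```text
time: 4.13
ee_pos: [0.4665, -0.0209, 0.1685]
tool_rot: [[1.0, 0.001, 0.001], [0.001, -1.0, -0.0], [0.001, 0.0, -1.0]]
contact_force: [1.3, -0.1, -0.7]
grip_width: 0.043
gripper_force: 41.1
```

```bash
python3 wr.py w2 ytrvw
```

```text
4.1833 [ 0.4664 -0.0211  0.1684] [[1.0, 0.0, 0.0], [0.0, -1.0, -0.0], [0.0, 0.0, -1.0]] [ -2.8  10.6 115.9  -0.   53.4  87.2]
y 6047 (205, 269, 102, 77) [255.8 310.2] [ 78.5 105.5] z86 [358.3 -21.6] z16 [300.2 -21.8]
y 4297 (126, 132, 77, 73) [164.1 167.8] [71.7 76.3] z86 [488.   47.9] z16 [470.3  69.3]
t 4017 (264, 136, 74, 71) [300.4 171.2] [70.1 73. ] z86 [485.5 -55.2] z16 [466.9 -65.8]
t 706 (409, 0, 49, 21) [431.2   8.4] [21.1 50.5] z86 [ 594.8 -135.1] z16 [ 610.3 -170.6]
r 626 (0, 53, 16, 59) [ 6.3 84.3] [15.5 62.1] z86 [547.7 152.2] z16 [548.5 206.2]
v 261 (0, 230, 14, 33) [  5.2 244.9] [13.7 32. ] z86 [422.8 183.9] z16 [384.8 247.8]
w 864 (357, 342, 39, 42) [371.5 367.6] [26.5 52.3] z86 [ 292.6 -131.7] z16 [ 214.  -166.2]
w 398 (138, 342, 17, 42) [147.3 362.2] [14.9 39.8] z86 [299.1  80.7] z16 [222.5 112.4]
w 3849 (0, 231, 52, 116) [ 21.7 287.6] [ 43.9 122.2] z86 [381.7 180. ] z16 [330.8 242.6]
w 2002 (87, 172, 55, 51) [113.3 198.5] [51.6 57.6] z86 [463.3  89.7] z16 [437.9 124.2]
w 88990 (0, 0, 512, 370) [301.6 141.8] [315.1 606.5] z86 [507.8 -55. ] z16 [496.2 -65.6]
```

View pics/w2.png

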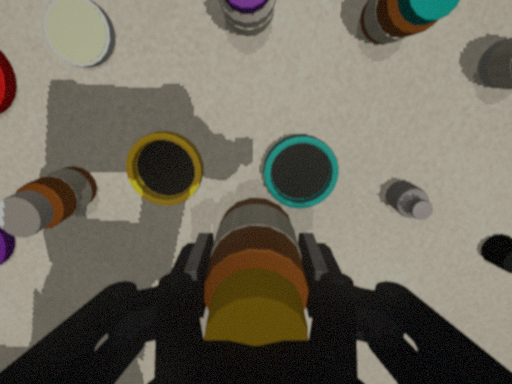

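The wrist view shows the yellow stand at (164,168), the teal stand at (300,171) and the white-capped bottle at left (about 30,210). The yellow bottle is held straight at (256,300). The rings measure 75 mm across, as given.

Emit:
{"fn": "step_arm", "kwargs": {
  "series": [0.003, -0.03, 0, 0, -1, 0.003, -0.065, 0, 0, -1, 0.003, -0.0915, 0, 0, -1, 0.003, -0.0915, 0.02, 0, -1, 0.003, -0.0915, 0.05, 0, -1, 0.003, -0.0915, 0.08, 0, -1, 0.003, -0.0915, 0.105, 0, -1, 0.003, -0.0915, 0.12, 0, -1, 0.003, -0.0915, 0.125, 0, -1, 0.003, -0.0915, 0.125, 0, -1]
}}

```text
time: 5.02
ee_pos: [0.4687, 0.0702, 0.0422]
tool_rot: [[1.0, -0.001, -0.002], [-0.001, -1.0, -0.0], [-0.002, 0.0, -1.0]]
contact_force: [-0.5, 0.2, -1.8]
grip_width: 0.0431
gripper_force: 41.3
```

Emit:
{"fn": "step_arm", "kwargs": {
  "series": [0, 0, 0.003, 0, -1, 0, 0, 0.005, 0, -1, 0, 0, 0.007, 0, -1, 0, 0, 0.009, 0, -1, 0, 0, 0.011, 0, -1, 0, 0, 0.012, 0, -1, 0, 0, 0.012, 0, -1, 0, 0, 0.012, 0, -1]
}}

```text
time: 5.68
ee_pos: [0.4693, 0.0713, 0.0313]
tool_rot: [[1.0, 0.001, 0.0], [0.001, -1.0, 0.0], [0.0, -0.0, -1.0]]
contact_force: [-0.6, 0.6, -0.7]
grip_width: 0.0431
gripper_force: 41.3
```

Emit:
{"fn": "step_arm", "kwargs": {
  "series": [0, 0, 0.001, 0, -1, 0, 0, 0.001, 0, -1, 0, 0, 0.0015, 0, -1, 0, 0, 0.0015, 0, -1, 0, 0, 0.002, 0, -1, 0, 0, 0.002, 0, -1]
}}

```text
time: 6.18
ee_pos: [0.4695, 0.0713, 0.0304]
tool_rot: [[1.0, 0.001, 0.0], [0.001, -1.0, 0.0], [0.0, -0.0, -1.0]]
contact_force: [-5.4, -0.8, 19.3]
grip_width: 0.0431
gripper_force: 43.2
```

Emit:
{"fn": "step_arm", "kwargs": {
  "series": [0, 0, 0, 0, 0.3, 0, 0, 0, 0, 0.5, 0, 0, 0, 0, 0.5, 0, 0, 0, 0, 0.5, 0, 0, 0, 0, 0.5, 0, 0, -0.02, 0, 0.5, 0, 0, -0.06, 0, 0.5, 0, 0, -0.1, 0, 0.5, 0, 0, -0.14, 0, 0.5, 0, 0, -0.17, 0, 1]
}}

```text
time: 7.02
ee_pos: [0.4697, 0.0713, 0.2023]
tool_rot: [[1.0, 0.001, 0.002], [0.001, -1.0, 0.0], [0.002, -0.0, -1.0]]
contact_force: [1.3, -0.4, -0.4]
grip_width: 0.0743
gripper_force: 0.0
```

Emit:
{"fn": "step_arm", "kwargs": {
  "series": [0.03, 0.03, -0.01, 0, 1, 0.055, 0.06, -0.02, 0, 1, 0.08, 0.09, -0.02, 0, 1, 0.1, 0.12, -0.02, 0, 1, 0.12, 0.15, -0.02, 0, 1, 0.135, 0.18, -0.02, 0, 1, 0.135, 0.208, -0.02, 0, 1, 0.135, 0.208, -0.02, 0, 1, 0.135, 0.208, -0.02, 0, 1]
}}

```text
time: 7.77
ee_pos: [0.6041, -0.1379, 0.2186]
tool_rot: [[1.0, -0.002, -0.001], [-0.002, -1.0, 0.0], [-0.001, -0.0, -1.0]]
contact_force: [0.1, 1.0, -0.8]
grip_width: 0.0856
gripper_force: 0.0
```

```bash
python3 wr.py w3 ytrv
```

```text
7.8167 [ 0.604  -0.1368  0.2188] [[1.0, -0.001, -0.001], [-0.001, -1.0, 0.001], [-0.001, -0.001, -1.0]] [-12.9  20.4  95.    0.   64.7  77.1]
y 816 (42, 281, 41, 31) [ 63.2 295.5] [28.6 38.5] z86 [473.2  66.6] z16 [419.8 118.9]
y 704 (65, 233, 61, 38) [ 94.7 259. ] [47.  55.5] z86 [517.3  26. ] z16 [475.1  67.9]
t 2172 (173, 239, 57, 50) [200.8 263.6] [49.2 56.4] z86 [511.8 -81.9] z16 [468.2 -67.6]
t 870 (237, 157, 35, 35) [254.3 174.2] [33.  33.9] z86 [ 606.7 -137. ] z16 [ 587.3 -136.7]
r 1026 (352, 192, 39, 37) [371.6 210.1] [35.  37.6] z86 [ 570.6 -250.2] z16 [ 541.9 -278.7]
v 913 (106, 149, 36, 35) [123.2 166.5] [32.2 36.1] z86 [614.2 -16.1] z16 [596.7  15.1]
```

View pics/w3.png

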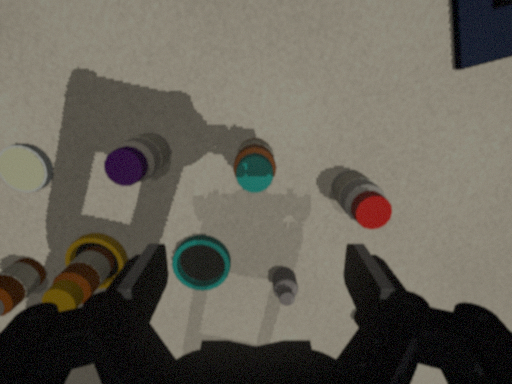

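The wrist view shows the yellow bottle standing in its stand at left, the teal cap at (254,174) between the fingers, and the teal stand at (201,264). The red cap is at (372,210) and the violet cap at (123,167).

Emit:
{"fn": "step_arm", "kwargs": {
  "series": [0.003, 0, 0.04, 0, 1, 0.003, 0, 0.08, 0, 1, 0.003, 0, 0.12, 0, 1, 0.003, 0, 0.16, 0, 1, 0.003, 0, 0.185, 0, 1, 0.003, 0, 0.195, 0, 1, 0.003, 0, 0.195, 0, 1]
}}

```text
time: 8.4
ee_pos: [0.6056, -0.1351, 0.022]
tool_rot: [[1.0, 0.002, -0.004], [0.002, -1.0, 0.001], [-0.004, -0.001, -1.0]]
contact_force: [0.1, 0.9, -0.4]
grip_width: 0.0854
gripper_force: 0.0
```

Emit:
{"fn": "step_arm", "kwargs": {
  "series": [0, 0, 0, 0, -1, 0, 0, 0, 0, -1, 0, 0, 0, 0, -1, 0, 0, 0, 0, -1, 0, 0, 0, 0, -1, 0, 0, 0, 0, -1, 0, 0, 0, 0, -1, 0, 0, 0, 0, -1],
  "force": 40
}}

```text
time: 9.07
ee_pos: [0.6088, -0.1369, 0.0265]
tool_rot: [[1.0, 0.001, 0.003], [0.001, -1.0, -0.0], [0.003, 0.0, -1.0]]
contact_force: [-2.0, 0.9, 7.3]
grip_width: 0.0433
gripper_force: 39.8
```

Emit:
{"fn": "step_arm", "kwargs": {
  "series": [0, 0, -0.02, 0, -1, 0, 0, -0.05, 0, -1, 0, 0, -0.085, 0, -1, 0, 0, -0.12, 0, -1, 0, 0, -0.145, 0, -1, 0, 0, -0.145, 0, -1]
}}

```text
time: 9.57
ee_pos: [0.611, -0.1375, 0.1766]
tool_rot: [[1.0, 0.001, 0.01], [0.001, -1.0, -0.002], [0.01, 0.002, -1.0]]
contact_force: [1.6, 0.4, -0.5]
grip_width: 0.0431
gripper_force: 40.9
```

Emit:
{"fn": "step_arm", "kwargs": {
  "series": [-0.02, -0.01, 0, 0, -1, -0.05, -0.025, 0, 0, -1, -0.085, -0.04, 0, 0, -1, -0.115, -0.06, 0, 0, -1, -0.14, -0.0705, 0, 0, -1, -0.14, -0.0705, 0, 0, -1, -0.14, -0.0705, 0.03, 0, -1, -0.14, -0.0705, 0.06, 0, -1, -0.14, -0.0705, 0.09, 0, -1, -0.14, -0.0705, 0.115, 0, -1]
}}

```text
time: 10.4
ee_pos: [0.4675, -0.0664, 0.0533]
tool_rot: [[1.0, 0.001, 0.001], [0.001, -1.0, -0.0], [0.001, 0.0, -1.0]]
contact_force: [-1.3, 0.4, -1.0]
grip_width: 0.0433
gripper_force: 41.0
```

Emit:
{"fn": "step_arm", "kwargs": {
  "series": [0, 0, 0.008, 0, -1, 0, 0, 0.013, 0, -1, 0, 0, 0.016, 0, -1, 0, 0, 0.018, 0, -1, 0, 0, 0.02, 0, -1, 0, 0, 0.021, 0, -1, 0, 0, 0.022, 0, -1, 0, 0, 0.022, 0, -1, 0, 0, 0.022, 0, -1]
}}

```text
time: 11.15
ee_pos: [0.4676, -0.0663, 0.0326]
tool_rot: [[1.0, 0.001, 0.0], [0.001, -1.0, -0.0], [0.0, 0.0, -1.0]]
contact_force: [0.5, -0.3, 0.0]
grip_width: 0.0431
gripper_force: 41.0
```

Emit:
{"fn": "step_arm", "kwargs": {
  "series": [0, 0, 0.001, 0, -1, 0, 0, 0.001, 0, -1, 0, 0, 0.0015, 0, -1, 0, 0, 0.002, 0, -1, 0, 0, 0.002, 0, -1]
}}

```text
time: 11.57
ee_pos: [0.4676, -0.0663, 0.0314]
tool_rot: [[1.0, 0.001, 0.0], [0.001, -1.0, -0.0], [0.0, 0.0, -1.0]]
contact_force: [-5.3, 0.9, 20.7]
grip_width: 0.0432
gripper_force: 43.2
```

Emit:
{"fn": "step_arm", "kwargs": {
  "series": [0, 0, 0, 0, 0.3, 0, 0, 0, 0, 0.5, 0, 0, 0, 0, 0.5, 0, 0, 0, 0, 0.5, 0, 0, 0, 0, 0.5, 0, 0, -0.02, 0, 0.5, 0, 0, -0.06, 0, 0.5, 0, 0, -0.1, 0, 0.5, 0, 0, -0.14, 0, 0.5, 0, 0, -0.17, 0, 1]
}}

```text
time: 12.4
ee_pos: [0.4678, -0.0664, 0.2033]
tool_rot: [[1.0, 0.001, 0.002], [0.001, -1.0, -0.0], [0.002, 0.0, -1.0]]
contact_force: [0.7, -0.5, 0.1]
grip_width: 0.0744
gripper_force: 0.0
```

Emit:
{"fn": "step_arm", "kwargs": {
  "series": [0.03, -0.01, -0.01, 0, 1, 0.065, -0.02, -0.02, 0, 1, 0.1, -0.035, -0.02, 0, 1, 0.13, -0.045, -0.02, 0, 1, 0.146, -0.051, -0.02, 0, 1, 0.146, -0.051, -0.02, 0, 1, 0.146, -0.051, -0.02, 0, 1]
}}

```text
time: 12.98
ee_pos: [0.6132, -0.0149, 0.2195]
tool_rot: [[1.0, 0.002, -0.002], [0.002, -1.0, -0.0], [-0.002, 0.0, -1.0]]
contact_force: [-0.6, -0.3, 0.7]
grip_width: 0.0852
gripper_force: 0.0
```

```bash
python3 wr.py w4 tyrv
```

```text
13.0333 [ 0.6124 -0.0152  0.2195] [[1.0, 0.001, -0.002], [0.001, -1.0, -0.0], [-0.002, 0.0, -1.0]] [-1.6 19.8 95.8 -0.  64.5 88.4]
t 630 (288, 296, 31, 27) [303.3 309. ] [26.4 30.8] z86 [463.9 -67.3] z16 [405.9 -80.6]
t 323 (272, 245, 51, 36) [293.8 270.8] [48. 54.] z86 [511.6 -55.1] z16 [465.8 -65.3]
y 915 (159, 287, 35, 35) [175.9 304.2] [32.6 35.9] z86 [469.9  70.4] z16 [413.5  92.2]
y 646 (166, 240, 53, 51) [190.8 266. ] [48.8 51.9] z86 [517.2  51.3] z16 [472.8  68.2]
r 1010 (477, 201, 35, 36) [493.4 218.3] [35.1 38.1] z86 [ 571.2 -247.9] z16 [ 540.5 -307.1]
r 2910 (10, 174, 65, 59) [ 42.5 203. ] [56.9 65.4] z86 [586.4 189.6] z16 [559.5 241.6]
v 455 (238, 173, 35, 20) [255.  182.3] [18.7 34.8] z86 [607.6 -14.7] z16 [586.1 -14.7]
```

View pics/w4.png

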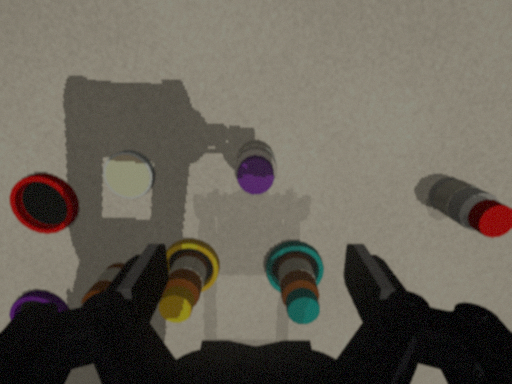

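The wrist view shows the violet cap at (255,174) between the fingers and the teal and yellow bottles standing in their stands. The red stand is at (43,203) and the violet stand at (38,308). My violet mask lost the shaded part of the cap, so I use 614, -15 mm from the previous view.

Emit:
{"fn": "step_arm", "kwargs": {
  "series": [0.001, 0, 0.04, 0, 1, 0.001, 0, 0.08, 0, 1, 0.001, 0, 0.12, 0, 1, 0.001, 0, 0.16, 0, 1, 0.001, 0, 0.185, 0, 1, 0.001, 0, 0.196, 0, 1, 0.001, 0, 0.196, 0, 1]
}}

```text
time: 13.62
ee_pos: [0.6116, -0.0156, 0.0221]
tool_rot: [[1.0, 0.0, -0.005], [0.0, -1.0, 0.0], [-0.005, -0.0, -1.0]]
contact_force: [-1.0, -0.1, 0.5]
grip_width: 0.0855
gripper_force: 0.0
```

Emit:
{"fn": "step_arm", "kwargs": {
  "series": [0, 0, 0, 0, -1, 0, 0, 0, 0, -1, 0, 0, 0, 0, -1, 0, 0, 0, 0, -1, 0, 0, 0, 0, -1, 0, 0, 0, 0, -1, 0, 0, 0, 0, -1, 0, 0, 0, 0, -1],
  "force": 40
}}

```text
time: 14.28
ee_pos: [0.6157, -0.0152, 0.0265]
tool_rot: [[1.0, 0.001, 0.003], [0.001, -1.0, -0.0], [0.003, 0.0, -1.0]]
contact_force: [-1.6, -0.3, 7.6]
grip_width: 0.0431
gripper_force: 39.7
```

Emit:
{"fn": "step_arm", "kwargs": {
  "series": [0, 0, -0.02, 0, -1, 0, 0, -0.05, 0, -1, 0, 0, -0.085, 0, -1, 0, 0, -0.12, 0, -1, 0, 0, -0.145, 0, -1, 0, 0, -0.145, 0, -1]
}}

```text
time: 14.78
ee_pos: [0.6179, -0.0152, 0.1764]
tool_rot: [[1.0, 0.001, 0.011], [0.001, -1.0, -0.0], [0.011, 0.0, -1.0]]
contact_force: [2.0, 0.9, -0.8]
grip_width: 0.0427
gripper_force: 41.1
```

Emit:
{"fn": "step_arm", "kwargs": {
  "series": [-0.015, -0.015, 0, 0, -1, -0.04, -0.04, 0, 0, -1, -0.067, -0.065, 0, 0, -1, -0.095, -0.09, 0, 0, -1, -0.123, -0.115, 0, 0, -1, -0.15, -0.14, 0, 0, -1, -0.177, -0.165, 0, 0, -1, -0.2, -0.187, 0, 0, -1, -0.219, -0.205, 0, 0, -1, -0.219, -0.205, 0, 0, -1]
}}

```text
time: 15.62
ee_pos: [0.3916, 0.1914, 0.1692]
tool_rot: [[1.0, 0.003, -0.002], [0.003, -1.0, 0.0], [-0.002, -0.0, -1.0]]
contact_force: [0.5, 0.2, -2.5]
grip_width: 0.0434
gripper_force: 41.3
```

Emit:
{"fn": "step_arm", "kwargs": {
  "series": [0, 0, 0, 0, -1, 0, 0, 0, 0, -1]
}}

```text
time: 15.78
ee_pos: [0.3956, 0.1896, 0.1695]
tool_rot: [[1.0, 0.002, 0.001], [0.002, -1.0, 0.0], [0.001, -0.0, -1.0]]
contact_force: [0.7, 0.8, -0.7]
grip_width: 0.0428
gripper_force: 41.3
```

```bash
python3 wr.py w5 vr
```

```text
15.8333 [0.3959 0.1894 0.1695] [[1.0, 0.001, 0.001], [0.001, -1.0, 0.0], [0.001, -0.0, -1.0]] [ 25.4   8.  119.   -0.   52.9 115.4]
v 3703 (206, 293, 100, 53) [255.6 320.5] [ 49.5 102.6] z86 [275.6 189.1] z16 [214.  188.9]
v 3871 (123, 141, 74, 71) [159.2 176.5] [67.3 73.3] z86 [410.  263.1] z16 [390.2 285.9]
r 1052 (149, 0, 85, 38) [191.4   2.9] [61.7 75. ] z86 [527.  231.2] z16 [543.5 244.1]
```

View pics/w5.png

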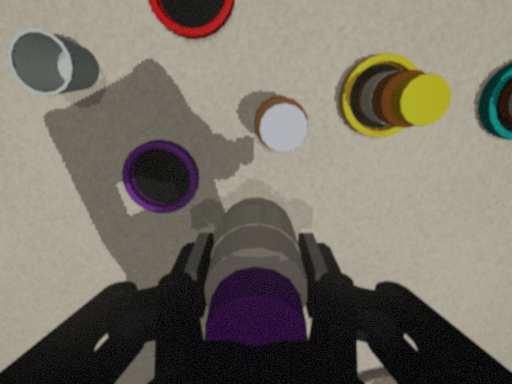

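The wrist view shows the violet stand at (160,176) with a clear way to it. The white bottle is at (281,123) and undisturbed, the yellow bottle is upright in its stand, and the beaker is far off at (50,62).

Emit:
{"fn": "step_arm", "kwargs": {
  "series": [-0.002, -0.03, 0, 0, -1, -0.004, -0.065, 0, 0, -1, -0.006, -0.097, 0, 0, -1, -0.006, -0.097, 0, 0, -1, -0.006, -0.097, 0.03, 0, -1, -0.006, -0.097, 0.06, 0, -1, -0.006, -0.097, 0.09, 0, -1, -0.006, -0.097, 0.115, 0, -1, -0.006, -0.097, 0.125, 0, -1, -0.006, -0.097, 0.13, 0, -1]
}}

```text
time: 16.67
ee_pos: [0.389, 0.2854, 0.0377]
tool_rot: [[1.0, -0.001, -0.002], [-0.001, -1.0, -0.002], [-0.002, 0.002, -1.0]]
contact_force: [1.3, 0.3, -0.9]
grip_width: 0.0433
gripper_force: 41.6
```

Emit:
{"fn": "step_arm", "kwargs": {
  "series": [0, 0, 0.002, 0, -1, 0, 0, 0.004, 0, -1, 0, 0, 0.006, 0, -1, 0, 0, 0.007, 0, -1, 0, 0, 0.008, 0, -1, 0, 0, 0.009, 0, -1, 0, 0, 0.009, 0, -1]
}}

```text
time: 17.25
ee_pos: [0.3895, 0.2871, 0.0315]
tool_rot: [[1.0, 0.001, 0.001], [0.001, -1.0, 0.001], [0.001, -0.001, -1.0]]
contact_force: [-1.9, -1.2, 11.9]
grip_width: 0.0428
gripper_force: 43.0
```

Emit:
{"fn": "step_arm", "kwargs": {
  "series": [0, 0, 0, 0, 0.3, 0, 0, 0, 0, 0.5, 0, 0, 0, 0, 0.5, 0, 0, 0, 0, 0.5, 0, 0, 0, 0, 0.5, 0, 0, -0.02, 0, 0.5, 0, 0, -0.06, 0, 0.5, 0, 0, -0.1, 0, 0.5, 0, 0, -0.14, 0, 0.5, 0, 0, -0.18, 0, 1]
}}

```text
time: 18.08
ee_pos: [0.3886, 0.2863, 0.2121]
tool_rot: [[1.0, 0.001, -0.0], [0.001, -1.0, -0.0], [-0.0, 0.0, -1.0]]
contact_force: [0.5, -0.0, -0.4]
grip_width: 0.0744
gripper_force: 0.0
```

Emit:
{"fn": "step_arm", "kwargs": {
  "series": [0.015, 0.03, -0.01, 0, 1, 0.03, 0.07, -0.01, 0, 1, 0.045, 0.11, -0.01, 0, 1, 0.06, 0.15, -0.01, 0, 1, 0.075, 0.19, -0.01, 0, 1, 0.09, 0.23, -0.01, 0, 1, 0.105, 0.27, -0.01, 0, 1, 0.12, 0.31, -0.01, 0, 1, 0.13, 0.35, -0.01, 0, 1, 0.14, 0.389, -0.01, 0, 1]
}}

```text
time: 18.92
ee_pos: [0.5283, -0.0991, 0.2202]
tool_rot: [[1.0, 0.001, 0.0], [0.001, -1.0, 0.0], [0.0, -0.0, -1.0]]
contact_force: [0.7, 0.5, 1.1]
grip_width: 0.0853
gripper_force: 0.0
```

Emit:
{"fn": "step_arm", "kwargs": {
  "series": [0.01, 0.04, 0, 0, 1, 0.02, 0.08, 0, 0, 1, 0.03, 0.12, 0, 0, 1, 0.0395, 0.15, 0, 0, 1, 0.0395, 0.15, 0, 0, 1, 0.0395, 0.15, 0, 0, 1, 0.0395, 0.15, 0, 0, 1]
}}

```text
time: 19.5
ee_pos: [0.5671, -0.2466, 0.2197]
tool_rot: [[1.0, 0.0, -0.001], [0.0, -1.0, 0.001], [-0.001, -0.001, -1.0]]
contact_force: [-0.0, 0.3, 0.1]
grip_width: 0.0853
gripper_force: 0.0
```

```bash
python3 wr.py w6 r
```

```text
19.55 [ 0.5671 -0.246   0.2199] [[1.0, 0.001, -0.001], [0.001, -1.0, 0.001], [-0.001, -0.001, -1.0]] [-23.6  20.3  95.1   0.   64.7  66.3]
r 1029 (244, 156, 37, 37) [261.8 174.2] [35.6 36.9] z86 [ 569.4 -252.6] z16 [ 549.9 -254. ]
```

View pics/w6.png

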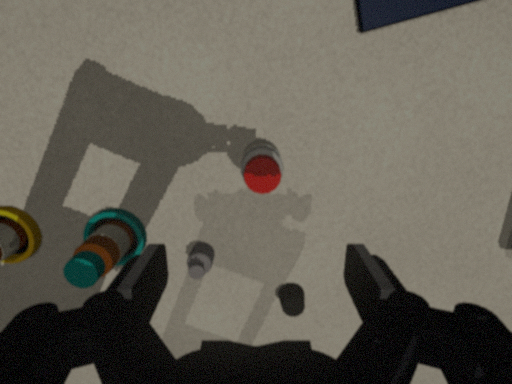

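The wrist view shows the red cap at (262,174), about 6 mm to the right of the grip centre. The teal bottle is standing in its stand at (100,250).

Emit:
{"fn": "step_arm", "kwargs": {
  "series": [0.002, 0.005, 0.04, 0, 1, 0.002, 0.005, 0.08, 0, 1, 0.002, 0.005, 0.12, 0, 1, 0.002, 0.005, 0.16, 0, 1, 0.002, 0.005, 0.185, 0, 1, 0.002, 0.005, 0.196, 0, 1, 0.002, 0.005, 0.196, 0, 1, 0.002, 0.005, 0.196, 0, 1]
}}

```text
time: 20.22
ee_pos: [0.5701, -0.2513, 0.0251]
tool_rot: [[1.0, 0.002, 0.0], [0.002, -1.0, -0.0], [0.0, 0.0, -1.0]]
contact_force: [0.7, 0.1, 0.9]
grip_width: 0.0859
gripper_force: 0.0
```

Emit:
{"fn": "step_arm", "kwargs": {
  "series": [0, 0, 0, 0, -1, 0, 0, 0, 0, -1, 0, 0, 0, 0, -1, 0, 0, 0, 0, -1, 0, 0, 0, 0, -1, 0, 0, 0, 0, -1, 0, 0, 0, 0, -1, 0, 0, 0, 0, -1],
  "force": 40
}}

```text
time: 20.88
ee_pos: [0.5706, -0.2523, 0.026]
tool_rot: [[1.0, 0.0, 0.002], [0.0, -1.0, -0.001], [0.002, 0.001, -1.0]]
contact_force: [-0.6, 1.1, 8.2]
grip_width: 0.0432
gripper_force: 39.6
```

Emit:
{"fn": "step_arm", "kwargs": {
  "series": [0, 0, -0.02, 0, -1, 0, 0, -0.05, 0, -1, 0, 0, -0.085, 0, -1, 0, 0, -0.12, 0, -1, 0, 0, -0.145, 0, -1, 0, 0, -0.145, 0, -1]
}}

```text
time: 21.38
ee_pos: [0.5727, -0.2533, 0.1759]
tool_rot: [[1.0, 0.001, 0.009], [0.001, -1.0, -0.004], [0.009, 0.004, -1.0]]
contact_force: [1.4, 0.7, -1.2]
grip_width: 0.043
gripper_force: 41.4
```

Emit:
{"fn": "step_arm", "kwargs": {
  "series": [0, -0.015, 0, 0, -1, 0, -0.045, 0, 0, -1, -0.003, -0.08, 0, 0, -1, -0.005, -0.12, 0, 0, -1, -0.007, -0.16, 0, 0, -1, -0.009, -0.2, 0, 0, -1, -0.01, -0.24, 0, 0, -1, -0.01, -0.28, 0, 0, -1, -0.01, -0.315, 0, 0, -1, -0.01, -0.345, 0, 0, -1]
}}

```text
time: 22.22
ee_pos: [0.5576, 0.096, 0.168]
tool_rot: [[1.0, 0.002, -0.002], [0.002, -1.0, 0.0], [-0.002, -0.0, -1.0]]
contact_force: [-0.1, -0.3, -1.8]
grip_width: 0.0427
gripper_force: 41.4
```

Emit:
{"fn": "step_arm", "kwargs": {
  "series": [0, -0.025, 0, 0, -1, 0, -0.045, 0, 0, -1, 0, -0.057, 0, 0, -1, 0, -0.057, 0, 0, -1, 0, -0.057, 0, 0, -1]
}}

```text
time: 22.63
ee_pos: [0.5585, 0.1502, 0.1684]
tool_rot: [[1.0, 0.002, -0.001], [0.002, -1.0, -0.001], [-0.001, 0.001, -1.0]]
contact_force: [-1.0, 0.0, -1.4]
grip_width: 0.043
gripper_force: 41.3
```

```bash
python3 wr.py w7 r
```

```text
22.6833 [0.5587 0.1496 0.1686] [[1.0, 0.001, -0.001], [0.001, -1.0, -0.001], [-0.001, 0.001, -1.0]] [ 14.8  20.  102.7  -0.   57.4 104.8]
r 5958 (205, 269, 102, 77) [255.2 310.2] [ 77.9 105.1] z86 [450.2 149.9] z16 [391.8 149.8]
r 4242 (123, 135, 77, 73) [161.1 170.9] [71.1 76.1] z86 [577.5 221.4] z16 [558.8 243.6]
```

View pics/w7.png

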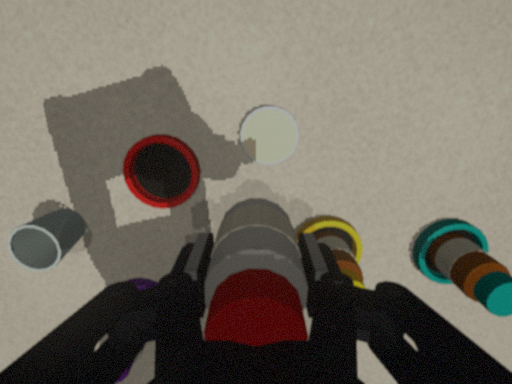

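The wrist view shows the red stand at (161,171), with the beaker at (45,240) and the dish at (270,135) clear of it. The red bottle is held straight.

Emit:
{"fn": "step_arm", "kwargs": {
  "series": [0, -0.03, 0, 0, -1, 0, -0.065, 0, 0, -1, 0, -0.095, 0, 0, -1, 0, -0.095, 0, 0, -1, 0, -0.095, 0.03, 0, -1, 0, -0.095, 0.06, 0, -1, 0, -0.095, 0.09, 0, -1, 0, -0.095, 0.115, 0, -1, 0, -0.095, 0.125, 0, -1, 0, -0.095, 0.13, 0, -1]
}}

```text
time: 23.52
ee_pos: [0.5583, 0.2433, 0.0374]
tool_rot: [[1.0, -0.0, -0.003], [-0.0, -1.0, -0.002], [-0.003, 0.002, -1.0]]
contact_force: [-0.6, 0.3, -1.2]
grip_width: 0.0432
gripper_force: 41.6
```

Emit:
{"fn": "step_arm", "kwargs": {
  "series": [0, 0, 0.002, 0, -1, 0, 0, 0.004, 0, -1, 0, 0, 0.006, 0, -1, 0, 0, 0.007, 0, -1, 0, 0, 0.008, 0, -1, 0, 0, 0.008, 0, -1, 0, 0, 0.008, 0, -1]
}}

```text
time: 24.1
ee_pos: [0.5594, 0.2452, 0.0317]
tool_rot: [[1.0, 0.001, 0.001], [0.001, -1.0, 0.0], [0.001, -0.0, -1.0]]
contact_force: [-0.5, 0.5, -1.9]
grip_width: 0.0431
gripper_force: 41.6
```

Emit:
{"fn": "step_arm", "kwargs": {
  "series": [0, 0, 0.001, 0, -1, 0, 0, 0.001, 0, -1, 0, 0, 0.0015, 0, -1, 0, 0, 0.0015, 0, -1]
}}

```text
time: 24.43
ee_pos: [0.5595, 0.2453, 0.031]
tool_rot: [[1.0, 0.001, 0.001], [0.001, -1.0, 0.0], [0.001, -0.0, -1.0]]
contact_force: [-3.7, -1.9, 11.1]
grip_width: 0.0432
gripper_force: 42.9
```

Emit:
{"fn": "step_arm", "kwargs": {
  "series": [0, 0, 0, 0, 0.3, 0, 0, 0, 0, 0.5, 0, 0, 0, 0, 0.5, 0, 0, 0, 0, 0.5, 0, 0, 0, 0, 0.5, 0, 0, -0.02, 0, 0.5, 0, 0, -0.06, 0, 0.5, 0, 0, -0.1, 0, 0.5, 0, 0, -0.14, 0, 0.5, 0, 0, -0.18, 0, 0.5]
}}

```text
time: 25.27
ee_pos: [0.5589, 0.2449, 0.2115]
tool_rot: [[1.0, 0.001, -0.0], [0.001, -1.0, -0.0], [-0.0, 0.0, -1.0]]
contact_force: [1.4, 0.1, -0.3]
grip_width: 0.0641
gripper_force: 0.0
```

Emit:
{"fn": "step_arm", "kwargs": {
  "series": [-0.02, 0.02, -0.03, 0, 0.5, -0.04, 0.04, -0.06, 0, 0.5, -0.06, 0.06, -0.09, 0, 0.5, -0.08, 0.08, -0.115, 0, 0.5, -0.1, 0.1, -0.14, 0, 0.5, -0.12, 0.12, -0.14, 0, 0.5, -0.13, 0.15, -0.14, 0, 0.5, -0.13, 0.15, -0.14, 0, 0.5, -0.13, 0.15, -0.14, 0, 0.5, -0.13, 0.15, -0.14, 0, 0.5]
}}

```text
time: 26.1
ee_pos: [0.4296, 0.0952, 0.3499]
tool_rot: [[1.0, -0.0, 0.001], [-0.0, -1.0, 0.0], [0.001, -0.0, -1.0]]
contact_force: [-0.5, 1.2, -0.7]
grip_width: 0.064
gripper_force: 0.0
```

Run:
```python
from h import *
from meas import mask
f=grab('wrist');g=grab('scene');h=grab('side')
save(f,'w8');save(h,'side8');print(r.get_state()['ee_pos'])
print('proj check: cap z91 / stand z16 by colour')
for c in 'tryv'.replace(' ',''):
    m=mask(f['image'],c)
    for k in sorted(cv2.findContours(m,cv2.RETR_EXTERNAL,cv2.CHAIN_APPROX_NONE)[0],key=cv2.contourArea)[-2:]:
        if len(k)<6: continue
        e=cv2.fitEllipse(k);print(c,cv2.boundingRect(k),np.round(e[1]),(plane(f,*e[0],.091)[:2]*1e3).round(1),(plane(f,*e[0],.016)[:2]*1e3).round(1))
```

```text
[0.42973231 0.09566662 0.3494731 ]
proj check: cap z91 / stand z16 by colour
t (336, 94, 47, 49) [43. 47.] [472.3 -40. ] [465.6 -65.2]
t (366, 111, 28, 26) [25. 27.] [465.6 -64.4] [457.7 -94.2]
r (117, 26, 62, 56) [47. 61.] [549.3 223.1] [557.  247.1]
y (247, 92, 49, 49) [48. 48.] [474.9  75.2] [468.7  71.5]
v (114, 144, 47, 45) [40. 44.] [408.1 255.5] [389.4 285.5]
v (105, 169, 27, 24) [21. 25.] [388.4 283.7] [366.  319.1]
```

View pics/w8.png

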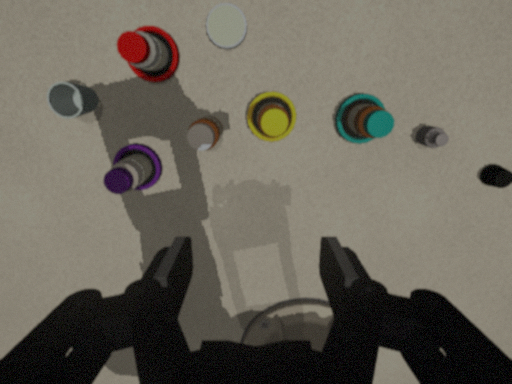

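View pics/side8.png

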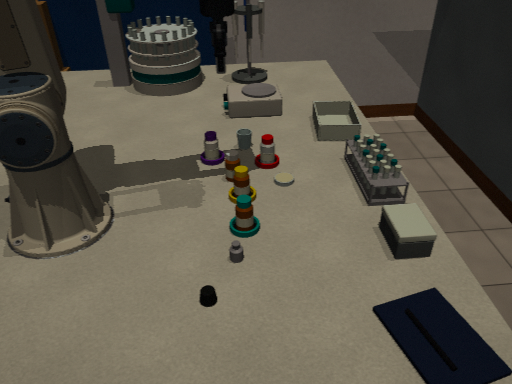

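The wrist view shows all four bottles upright inside their own stands: red (150,52), violet (133,168), yellow (272,117), teal (362,118). The side view agrees, and the white bottle still stands in place. Where cap and ring could be separated (teal, violet) they agree within about 2 mm. Red and yellow were released within 2 mm of their measured stand centres.

```bash
python3 -c "
from bench import r
print(r.sign_off())"
```

```text
the job is handed in; nothing more can be done
None
```

The job is handed in at about 26 s: all four coloured-cap bottles stand upright in their matching stands, within about 2 mm of centre by my measurements, the white-capped bottle was left where it stood, and no verdict came back.

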